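# Sleeve on the jig's tall pin

### The job

The drilling jig on the bench needs its spacer: pick up the long metal sleeve and slide it down over the taller of the jig's two upright pins until it sits flat on the pin's round foot. Lower it rather than dropping it, then let go. Leave the short ring where it lies.

Things in the scene. Friction and masses are not known exactly. Their poses are not given: they have to be found in the camera images.
- sleeve: Long plain aluminium tube, outer diameter 50 mm, bore 36 mm right through, 50 mm high, about 0.13 kg, standing upright, loose on the bench. Origin at its middle (on the axis, 25 mm above its lower end); z is its axis; both ends alike. 95 mm or more away stand the short ring, a solid cylinder (44 mm across, 50 mm high, no bore) and a closed grey jar (52 mm across, 65 mm high).
- collar: Short aluminium ring with the same outer diameter (50 mm) and bore (36 mm) as the sleeve but only 20 mm high, lying flat and loose on the bench. Not the part wanted. Origin at its middle; z is its axis.
- shaft: The taller of two upright steel pins fixed on the jig, a steel plate 12 mm thick with small black fasteners (28 mm high) along its far edge, 70 mm or more from the pins. Diameter 22 mm; it rises 65 mm above its round foot, the top 12 mm tapering to 10 mm. Foot: disc 60 mm across, its top 18 mm above the bench. Origin on the pin's axis at the foot's top face, where the sleeve is to rest; z up.
- stub: The shorter steel pin on the same plate: same diameter, taper and foot, but only 30 mm high. It stands at least 100 mm from the taller pin, on either side of it. Not the pin wanted. Origin on its axis at the top face of its foot; z up.
Things that resemble listed ones, but are neither listed nor needed, are in the scene too. Leave any purple or red look-alike of the sleeve alone.

How it is judged:
By the outcome, as a careful person would: the job done as asked, in the order asked, and still so for the second after the job is handed in, with the robot touching nothing.
It also fails if it takes over 38 s, if anything falls off the work surface, if the arm or the gripper's body presses on something with over 40 N, if the wrist force passes 120 N, or if a joint passes its speed limit or range.

### The arm

A 7-joint arm with a two-finger parallel gripper is mounted at the origin on the work surface. World frame = base frame: x ahead of the robot, y to its left, z up, the work surface at z = 0. Lengths are in m, angles in rad, forces in N, time in s.
With the tool pointing down it reaches from about 0.4 to 0.85 m from the base axis. Payload 4.5 kg.
Tool frame: the origin (TCP) lies at the very end of the fingers, on their centre line; the grasp point (between the pads) lies 19 mm behind it; y points along the fingers, x is the direction in which the jaws open and shut, and the axes are right-handed (so a half turn about y gives the same grasp; the last joint's range is limited). The gripper opens to 88 mm and grips with 3 to 60 N. Pads are 18 mm wide; open, the fingers measure 123 mm over their backs; the gripper's body (75 mm by 187 mm) begins 45 mm behind the grasp point.
Start: joints at [1.335, 0.689, -0.195, 1.565, 0.157, 0.902, -0.215], TCP at [0.167, -0.602, 0.239] pointing down, gripper open.
Joint ranges: [-3.01, 3.01], [-0.46, 2.08], [-1.47, 1.51], [0.13, 2.56], [-1, 4.14], [0.04, 2.09], [-2.66, 2.66]. Speed limits (rad/s): [2.57, 2.57, 3.14, 3.14, 3.14, 3.14, 3.14].

### API

Orientations are given as a unit quaternion [x, y, z, w].
In Python, from plant import r gives the robot as it stands.
- The arm moves only by the shell command python3 -m inch 'ROWS' [OPENING] [FORCE]. ROWS is JSON, a list of rows, each a list of 6 numbers: the shift along the tool's x, y, z in mm, then the turn, a rotation vector about the tool's x, y, z in rad. In form: [[x, y, z, ax, ay, az], ...]. A call has 1 to 12 rows; each row shifts and turns the commanded pose from where the row before left it, along the tool's axes as they then stand; what a row does not reach is not made up. A row lasts 1/12 s, in which the tool goes at most 41.7 mm and 7.16 degrees, less where a joint would pass 70% of its speed; a pose out of reach is approached as far as the arm can. A call is refused whole if a number of a shift passes 41.7 or a number of a turn 0.125, either way. A call with a gripper value outside its range is refused whole. OPENING is the finger opening in mm, from 0 to 88.1, set as the call begins (- or left out, the last holds). The fingers move at their own pace and stop on an object; FORCE is the grip in N (left out, the last holds). Time passes only in rows, so rows that do not move let the fingers close. It gives the time, the measured TCP pose, the force and the opening at its end, in the units of the state.
- r.get_state(): the state, without advancing time (a new reading comes with each control period).
- r.snapshot(name): name is "scene" or "top" or "wrist"; returns a dict with "img" (480x640x3 uint8, red, green, blue), "range_z" (480x640 float32, m along the optical axis (not along the pixel's ray), 0 where there is no reading), "mtx" (3x3 intrinsics, pixels), "camera_from_world" (4x4, takes a point from world to camera coordinates); the wrist camera has in their place "tool_from_camera" (4x4, takes a point from camera to tool coordinates, whose origin is the TCP and whose axes are the tool frame's). Camera axes: x right, y down, z forward; pixel columns grow to the right and rows downward; lengths in m; the calibration is good to about 2 mm. A picture is of the moment at which its call begins: read the wrist's pose just before it.
- r.finish_job(): hands the job in, once; it reports no verdict.
The state is a dict: "clock": time; "q": joint angles; "qd": joint speeds; "joint_torque": joint torques, N m; "tool_pos": TCP position; "eef_rot": TCP orientation; "contact_force": force on the tool from outside, world axes, zero at the start; "moment": the same for the moment, N m; "opening": opening from 0.0 (shut) to 1.0 (fully open).
Only numpy, scipy, OpenCV 4.12 (cv2) and the standard library are available. Lean on these libraries where they do the work, as an engineer would, in place of code of your own. Each camera call takes 0.05 s, during which the arm holds its last target.

## Working session

There is one attempt and no reset: what is moved stays moved. The work goes in short steps, Python scripts to look and compute and a shell command to move; the robot and the scene stay as the last step left them, time stands still between calls to the robot, and variables do not carry over. Pictures are saved under pics/ and viewed, and the job is handed in when it is done.

```bash
mkdir -p pics; ls; cat > h.py <<'E'
import numpy as np,cv2
from plant import r
from scipy.spatial.transform import Rotation as R
def save(n,fn):
    s=r.snapshot(n); cv2.imwrite('pics/'+fn+'.png',s['img'][:,:,::-1]); np.savez('pics/'+fn+'.npz',**{k:v for k,v in s.items()}); return s
E
python3 - <<'E'
from h import *
s=r.get_state();print(s)
for n in('scene','top'): 
    s=save(n,n+'0');print(s['mtx'],s['camera_from_world'])
E
```

```text
pics
{'clock': 0.0, 'q': array([ 1.3348571 ,  0.69002518, -0.19448823,  1.56634121,  0.1573134 ,
        0.9025085 , -0.21512783]), 'qd': array([ 0.00162628,  0.00159061,  0.00060296,  0.00041754, -0.00029068,
        0.00077515,  0.00116062]), 'joint_torque': array([ 8.35321534e-04, -5.27569664e+01, -1.26691081e+00, -1.53428721e+01,
       -5.26746805e-02,  6.37643418e-03,  2.23816160e-04]), 'tool_pos': array([ 0.16631405, -0.60180181,  0.23788444]), 'eef_rot': array([-0.56234127,  0.42878056, -0.42765169,  0.56305734]), 'contact_force': array([0.83713376, 0.38342423, 0.31448912]), 'moment': array([ 0.00331115, -0.02907298, -0.02001753]), 'opening': 0.9962272490033504}
[[515.46157968   0.         325.75735308]
 [  0.         515.46157968 240.46379672]
 [  0.           0.           1.        ]] [[-0.01674798  0.99981589  0.00936425  0.03915781]
 [ 0.65828365  0.01807534 -0.75255293 -0.33456177]
 [-0.75258364 -0.00643941 -0.65846518  1.45493121]
 [ 0.          0.          0.          1.        ]]
[[458.27860168   0.         320.48529225]
 [  0.         458.27860168 231.9456938 ]
 [  0.           0.           1.        ]] [[-0.01121975 -0.99986228 -0.01222818 -0.01734965]
 [-0.98974401  0.01284619 -0.14227356  0.58141112]
 [ 0.14241105  0.01050649 -0.98975184  0.77436088]
 [ 0.          0.          0.          1.        ]]
```

View pics/scene0.png

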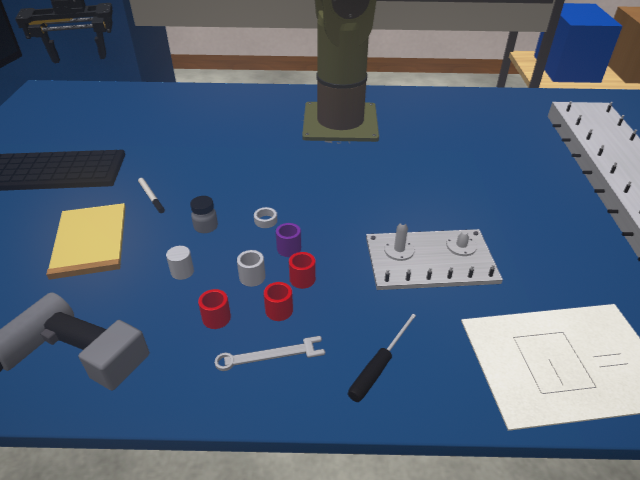

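View pics/top0.png

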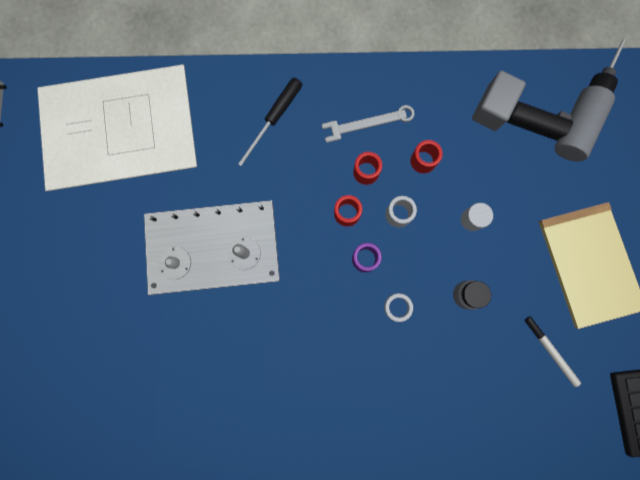

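The sleeve is the grey tube at scene (251,268) / top (403,210). The tall pin is at scene (400,240) / top (241,251), the stub at top (172,263) and the ring at top (399,307).

```bash
cat >> h.py <<'E'
def cloud(s):
    z=s['range_z'];K=s['mtx'];v,u=np.mgrid[:480,:640]
    P=np.stack([(u-K[0,2])/K[0,0]*z,(v-K[1,2])/K[1,1]*z,z],-1)
    T=np.linalg.inv(s['camera_from_world']) if 'camera_from_world' in s else None
    if T is None: return P
    W=P@T[:3,:3].T+T[:3,3]; W[z==0]=np.nan
    return W
def proj(s,p):
    T=s['camera_from_world'];c=T[:3,:3]@np.array(p)+T[:3,3];q=s['mtx']@c;return q[:2]/q[2]
def fitcirc(p):
    A=np.c_[2*p,np.ones(len(p))];b=(p**2).sum(1);x=np.linalg.lstsq(A,b,rcond=None)[0];return x[:2],np.sqrt(x[2]+x[:2]@x[:2])
E
python3 - <<'E'
from h import *
np.set_printoptions(precision=4,suppress=True)
def reg(n,name,u0,u1,v0,v1,lo,hi):
    s=np.load(f'pics/{n}0.npz');W=cloud(s)[v0:v1,u0:u1].reshape(-1,3)
    m=(W[:,2]>lo)&(W[:,2]<hi);P=W[m]
    if len(P)<5: print(n,name,len(P));return
    mid=(P.max(0)+P.min(0))/2
    print(n,name,len(P),'min',P.min(0),'max',P.max(0),'mid',mid,'circ',fitcirc(P[:,:2]))
reg('top','sleevetop',383,423,190,230,.044,.056)
reg('scene','sleevetop',232,270,245,270,.044,.056)
reg('top','ringtop',380,418,290,325,.014,.026)
for n,b in(('top',(225,260,235,270)),('scene',(385,415,220,262))):
    for lo,hi in((.014,.024),(.03,.05),(.05,.069),(.07,.09)): reg(n,f'shaft{lo}',*b,lo,hi)
reg('top','stub',158,190,247,280,.03,.06)
reg('top','plate',146,276,205,290,.008,.0145)
reg('top','bench',320,340,300,360,-.1,.1)
reg('scene','bench',320,340,300,360,-.1,.1)
out=[]
s=np.load('pics/top0.npz')['img'];a=cv2.resize(s[180:330,330:530],(800,600),interpolation=2)[:,:,::-1];cv2.imwrite('pics/c1.png',a)
s=np.load('pics/top0.npz')['img'];a=cv2.resize(s[195:300,140:280],(800,600),interpolation=2)[:,:,::-1];cv2.imwrite('pics/c2.png',a)
E
```

```text
top sleevetop 309 min [ 0.5956 -0.1944  0.044 ] max [ 0.6433 -0.1453  0.0529] mid [ 0.6194 -0.1698  0.0485] circ (array([ 0.6193, -0.1696]), np.float64(0.021445207876730175))
scene sleevetop 264 min [ 0.5947 -0.1944  0.0441] max [ 0.6467 -0.1457  0.0521] mid [ 0.6207 -0.1701  0.0481] circ (array([ 0.6215, -0.1702]), np.float64(0.02169054011675648))
top ringtop 303 min [ 0.4244 -0.1864  0.0147] max [ 0.4721 -0.1376  0.0235] mid [ 0.4483 -0.162   0.0191] circ (array([ 0.4479, -0.1619]), np.float64(0.021521150953631277))
top shaft0.014 684 min [0.52   0.0879 0.014 ] max [0.5815 0.1512 0.0239] mid [0.5507 0.1195 0.019 ] circ (array([0.5493, 0.1176]), np.float64(0.023112524376546238))
top shaft0.03 25 min [0.5379 0.1058 0.0309] max [0.5569 0.1199 0.0494] mid [0.5474 0.1129 0.0402] circ (array([0.5487, 0.1164]), np.float64(0.010575771041499394))
top shaft0.05 30 min [0.5379 0.1055 0.0501] max [0.5574 0.1193 0.0684] mid [0.5476 0.1124 0.0593] circ (array([0.5488, 0.1165]), np.float64(0.010642336355856319))
top shaft0.07 96 min [0.5389 0.1061 0.0701] max [0.5596 0.1268 0.085 ] mid [0.5492 0.
[... 703 characters left out ...]
), np.float64(0.007254463668291116))
top stub 104 min [0.5222 0.2327 0.0301] max [0.542  0.2538 0.0495] mid [0.5321 0.2432 0.0398] circ (array([0.5321, 0.2432]), np.float64(0.00832263462314527))
top plate 8043 min [0.4836 0.0595 0.008 ] max [0.6392 0.3016 0.0145] mid [0.5614 0.1805 0.0112] circ (array([0.5601, 0.1784]), np.float64(0.08134304090720022))
top bench 1196 min [ 0.3556 -0.0564 -0.0041] max [ 0.4611 -0.0205  0.0041] mid [ 0.4083 -0.0385  0.    ] circ (array([ 0.4084, -0.0382]), np.float64(0.032557003230113686))
scene bench 1199 min [ 0.6725 -0.0384 -0.005 ] max [ 0.8066 -0.0035  0.0088] mid [ 0.7396 -0.021   0.0019] circ (array([ 0.7409, -0.0209]), np.float64(0.039797756010644184))
```

View pics/c1.png

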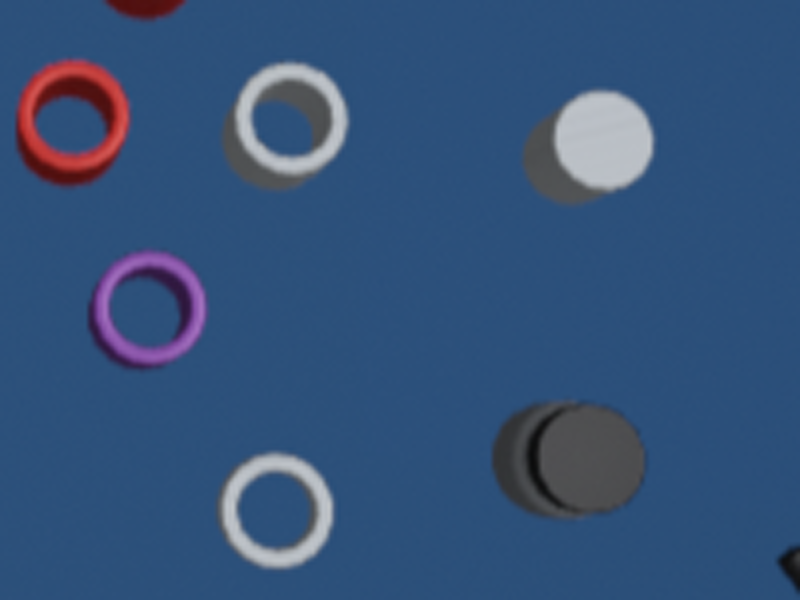

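View pics/c2.png

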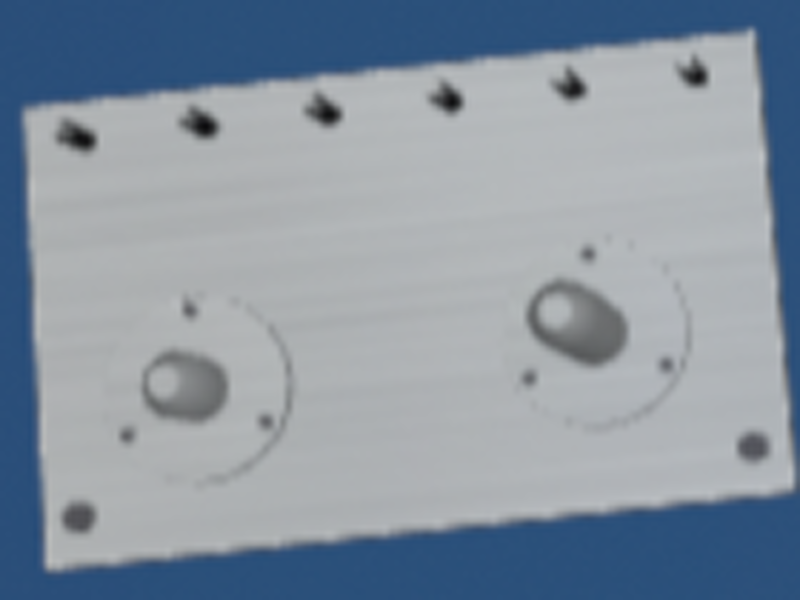

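```bash
cat >> h.py <<'E'
np.set_printoptions(precision=4,suppress=True)
def go(target):
    s=r.get_state();M=R.from_quat(s['eef_rot']).as_matrix()
    print('clk',s['clock'],'tcp',s['tool_pos'],'F',s['contact_force'],'op',s['opening']*88.1)
    print('delta tool mm',1000*M.T@(np.array(target)-s['tool_pos']))
    # tilt fix to y down
    y=M[:,1];w=np.cross(y,[0,0,-1]);print('axes x',M[:,0],'y',y,'z',M[:,2],'tilt fix (tool rotvec)',M.T@w)
E
python3 -c "
from h import *
go([.620,-.170,.16]);print(r.get_state()['q'])"
```

```text
clk 0.1 tcp [ 0.1664 -0.6019  0.238 ] F [-0.6316  0.1198 -0.6177] op 88.01388927681342
delta tool mm [-295.1971   78.4204  552.3428]
axes x [ 0.2666 -0.9638 -0.0016] y [-0.0006  0.0016 -1.    ] z [ 0.9638  0.2666 -0.0001] tilt fix (tool rotvec) [ 0.0001  0.     -0.0016]
[ 1.3348  0.6899 -0.1945  1.5662  0.1573  0.9025 -0.2151]
```

```bash
python3 -m inch '[[-6,1,10,0,0,0],[-10,2,20,0,0,0],[-14,3,26,0,0,0],[-14,3,26,0,0,0],[-14,3,26,0,0,0],[-14,3,26,0,0,0],[-14,3,26,0,0,0],[-14,3,26,0,0,0],[-14,3,26,0,0,0],[-14,3,26,0,0,0],[-14,3,26,0,0,0],[-14,3,26,0,0,0]]' 70 20; python3 -c "
from h import *
go([.620,-.170,.16]);print(r.get_state()['q'])"
```

```text
clock: 1.1
tool_pos: [0.4056, -0.3725, 0.2055]
eef_rot: [-0.563, 0.428, -0.428, 0.563]
contact_force: [0.2, -1.5, -0.0]
opening: 0.796
clk 1.1 tcp [ 0.4056 -0.3725  0.2055] F [ 0.1716 -1.4906 -0.0016] op 70.16187878250665
delta tool mm [-137.7575   45.5841  260.7165]
axes x [ 0.2672 -0.9636 -0.0008] y [-0.0002  0.0007 -1.    ] z [0.9636 0.2672 0.    ] tilt fix (tool rotvec) [-0.      0.     -0.0008]
[ 0.7484  0.6353 -0.1465  1.8287  0.1361  0.6878 -0.7756]
```

```bash
python3 -m inch '[[-14,4,26,0,0,0],[-14,4,26,0,0,0],[-14,4,26,0,0,0],[-14,4,26,0,0,0],[-14,4,26,0,0,0],[-14,4,26,0,0,0],[-14,4,26,0,0,0],[-14,4,26,0,0,0],[-12,4,24,0,0,0],[-8,4,18,0,0,0],[-3,3,9,0,0,0],[0,0,0,0,0,0]]' 70 20; python3 -c "
from h import *
go([.620,-.170,.12]);s=save('wrist','w1');print(s['mtx'],s['tool_from_camera'])"
```

```text
clock: 2.1
tool_pos: [0.6193, -0.1721, 0.1618]
eef_rot: [-0.563, 0.427, -0.427, 0.564]
contact_force: [0.2, 1.1, -0.3]
opening: 0.796
clk 2.1 tcp [ 0.6193 -0.1721  0.1618] F [ 0.2097  1.1067 -0.3245] op 70.15618316885232
delta tool mm [-1.7867 41.7776  1.2041]
axes x [ 0.2706 -0.9627 -0.002 ] y [-0.0001  0.0021 -1.    ] z [0.9627 0.2706 0.0005] tilt fix (tool rotvec) [-0.0005 -0.     -0.002 ]
[[353.1246   0.     314.6677]
 [  0.     353.1246 239.9193]
 [  0.       0.       1.    ]] [[ 1.     -0.0006  0.0002 -0.0006]
 [-0.0004 -0.3072  0.9517 -0.1447]
 [-0.0005 -0.9517 -0.3072  0.0791]
 [ 0.      0.      0.      1.    ]]
```

View pics/w1.png

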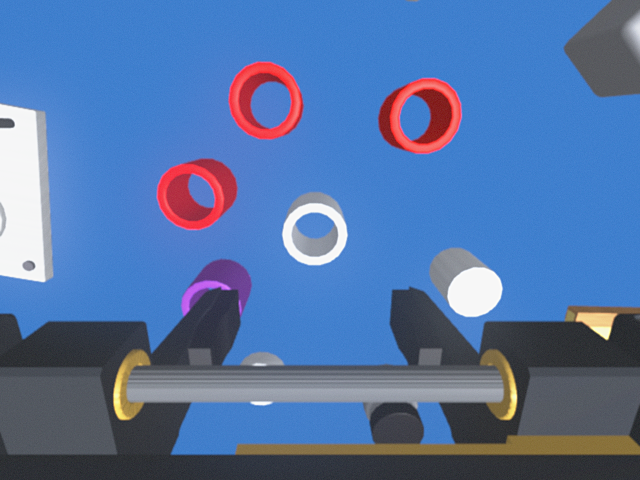

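The wrist view has the sleeve at (315,233), centred between the fingers. The reds and the purple one are clear of them. I'll check this with the depth data in the tool frame.

```bash
python3 - <<'E'
from h import *
s=np.load('pics/w1.npz');P=cloud(s)
T=s['tool_from_camera'];W=P@T[:3,:3].T+T[:3,3]
A=W[190:275,275:355].reshape(-1,3);st=r.get_state()
top=st['tool_pos'][2]-.05
m=(abs(A[:,1]-top)<.004);B=A[m];print(len(B),B.min(0),B.max(0),fitcirc(B[:,[0,2]]))
M=R.from_quat(st['eef_rot']).as_matrix();c=fitcirc(B[:,[0,2]])[0];print(M@[c[0],top,c[1]]+st['tool_pos'])
E
```

```text
1537 [-0.0257  0.1112 -0.0236] [0.0236 0.1161 0.0252] (array([-0.0009,  0.0009]), np.float64(0.02142156051319834))
[ 0.6183 -0.1735  0.05  ]
```

```bash
python3 -m inch '[[-1,10,1,0,0,0],[0,18,0,0,0,-0.002],[0,22,0,0,0,0],[0,22,0,0,0,0],[0,20,0,0,0,0],[0,16,0,0,0,0],[0,12,0,0,0,0],[0,8,0,0,0,0],[0,6,0,0,0,0],[0,6,0,0,0,0],[0,4,0,0,0,0],[0,0,0,0,0,0]]' 70 20; python3 -c "
from h import *
go([.620,-.170,.016]);s=save('wrist','w2')"
```

```text
clock: 3.15
tool_pos: [0.6187, -0.1746, 0.0184]
eef_rot: [0.563, -0.428, 0.429, -0.562]
contact_force: [-0.5, -0.6, 0.5]
opening: 0.795
clk 3.15 tcp [ 0.6187 -0.1746  0.0184] F [-0.4844 -0.6073  0.5045] op 70.03218149628066
delta tool mm [-4.1381  2.3684  2.4492]
axes x [ 0.2665 -0.9638  0.0019] y [ 0.0002 -0.002  -1.    ] z [ 0.9638  0.2665 -0.0004] tilt fix (tool rotvec) [ 0.0004 -0.      0.0019]
```

View pics/w2.png

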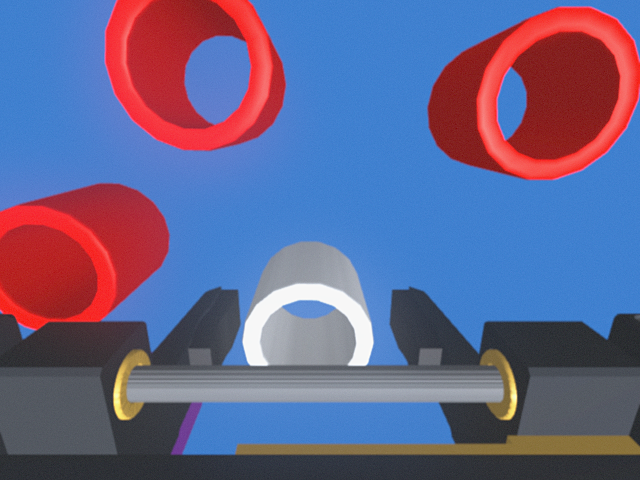

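```bash
python3 - <<'E'
from h import *
s=np.load('pics/w2.npz');P=cloud(s)
T=s['tool_from_camera'];W=P@T[:3,:3].T+T[:3,3]
A=W[270:364,235:380].reshape(-1,3)
for top in(-.032,-.034):
  B=A[abs(A[:,1]-top)<.003];print(len(B),B.min(0),B.max(0),fitcirc(B[:,[0,2]]))
E
```

```text
3646 [-0.028  -0.0324 -0.0082] [ 0.0212 -0.029   0.0265] (array([-0.0033,  0.0027]), np.float64(0.021052716327416395))
305 [-0.0267 -0.0324 -0.0066] [ 0.0197 -0.031   0.025 ] (array([-0.0034,  0.0025]), np.float64(0.02100372348141084))
```

```bash
python3 -m inch '[[-2,1,1.2,0,0,0],[-1.5,1,1.2,0,0,0],[0,0,0,0,0,0]]'; python3 -m inch '[[0,0,0,0,0,0],[0,0,0,0,0,0],[0,0,0,0,0,0],[0,0,0,0,0,0],[0,0,0,0,0,0],[0,0,0,0,0,0],[0,0,0,0,0,0],[0,0,0,0,0,0]]' 40 25;  python3 -c "
from h import *
go([.620,-.170,.016])"
```

```text
clock: 3.45
tool_pos: [0.6209, -0.1696, 0.017]
eef_rot: [0.563, -0.427, 0.429, -0.563]
contact_force: [-0.6, 0.0, -0.5]
opening: 0.795
clock: 4.12
tool_pos: [0.6204, -0.1708, 0.0169]
eef_rot: [0.563, -0.428, 0.429, -0.562]
contact_force: [-0.8, -0.7, 1.9]
opening: 0.564
clk 4.1167 tcp [ 0.6204 -0.1708  0.0169] F [-0.7529 -0.663   1.865 ] op 49.70957280735932
delta tool mm [-0.8878  0.8574 -0.1792]
axes x [ 0.2664 -0.9638  0.0024] y [ 0.0008 -0.0023 -1.    ] z [0.9639 0.2664 0.0002] tilt fix (tool rotvec) [-0.0002 -0.      0.0024]
```

Gripped, with the opening at 49.7 mm. I'll lift it straight up.

```bash
python3 -m inch '[[0,-3,0,0,0,0],[0,-8,0,0,0,0],[0,-14,0,0,0,0],[0,-18,0,0,0,0],[0,-20,0,0,0,0],[0,-20,0,0,0,0],[0,-18,0,0,0,0],[0,-12,0,0,0,0],[0,-7,0,0,0,0],[0,0,0,0,0,0]]' 40 25;  python3 -c "
from h import *
go([.550,.116,.138]);s=save('wrist','w3');save('scene','s3')"
```

```text
clock: 4.95
tool_pos: [0.6212, -0.1706, 0.1388]
eef_rot: [-0.563, 0.427, -0.43, 0.563]
contact_force: [-0.5, 0.8, -1.0]
opening: 0.567
clk 4.95 tcp [ 0.6212 -0.1706  0.1388] F [-0.5145  0.7835 -1.0225] op 49.936145736481954
delta tool mm [-295.1834   -0.2656    7.7266]
axes x [ 0.2665 -0.9638  0.0035] y [ 0.0037 -0.0027 -1.    ] z [0.9638 0.2665 0.0028] tilt fix (tool rotvec) [-0.0028 -0.      0.0035]
```

View pics/w3.png

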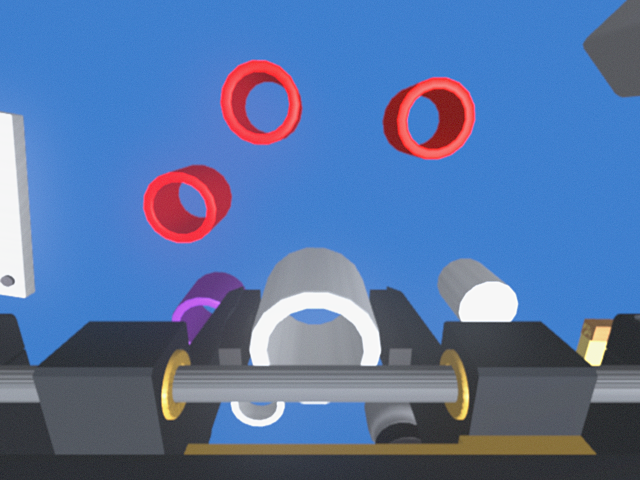

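View pics/s3.png

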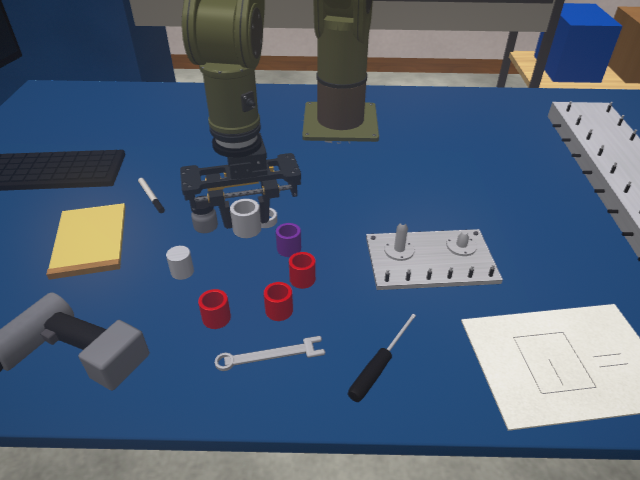

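The sleeve is held upright in the jaws, at (315,330) in the wrist view. Next I'll carry it over to the pin.

```bash
python3 -m inch '[[-8,0,0,-0.002,0,0.003],[-18,0,1,0,0,0],[-28,0,1,0,0,0],[-32,0,1,0,0,0],[-34,0,1,0,0,0],[-34,0,1,0,0,0],[-34,0,1,0,0,0],[-34,0,1,0,0,0],[-31,0,1,0,0,0],[-22,0,0,0,0,0],[-14,0,0,0,0,0],[-6,0,0,0,0,0]]';python3 -m inch '[[0,0,0,0,0,0],[0,0,0,0,0,0]]';  python3 -c "
from h import *
go([.550,.116,.138]);s=save('wrist','w4');save('scene','s4');save('top','t4');go([.550,.116,.138])"
```

```text
clock: 6.05
tool_pos: [0.5473, 0.1202, 0.136]
eef_rot: [0.564, -0.429, 0.425, -0.563]
contact_force: [0.1, 0.4, -2.5]
opening: 0.566
clock: 6.22
tool_pos: [0.5491, 0.1153, 0.1365]
eef_rot: [0.564, -0.429, 0.428, -0.562]
contact_force: [0.7, -0.3, -1.8]
opening: 0.564
clk 6.2167 tcp [0.5491 0.1153 0.1365] F [ 0.6711 -0.3354 -1.768 ] op 49.64719288784874
delta tool mm [-0.4776 -1.5444  1.0441]
axes x [ 0.2662 -0.9639 -0.0001] y [-0.0031 -0.0008 -1.    ] z [ 0.9639  0.2662 -0.0032] tilt fix (tool rotvec) [ 0.0032 -0.     -0.0001]
clk 6.3667 tcp [0.5497 0.1141 0.1368] F [-0.1872 -0.5806 -1.0894] op 49.21913029284297
delta tool mm [-1.7169 -1.2116  0.7828]
axes x [ 0.2639 -0.9645  0.0002] y [-0.0022 -0.0008 -1.    ] z [ 0.9645  0.2639 -0.0023] tilt fix (tool rotvec) [ 0.0023 -0.      0.0002]
```

View pics/w4.png

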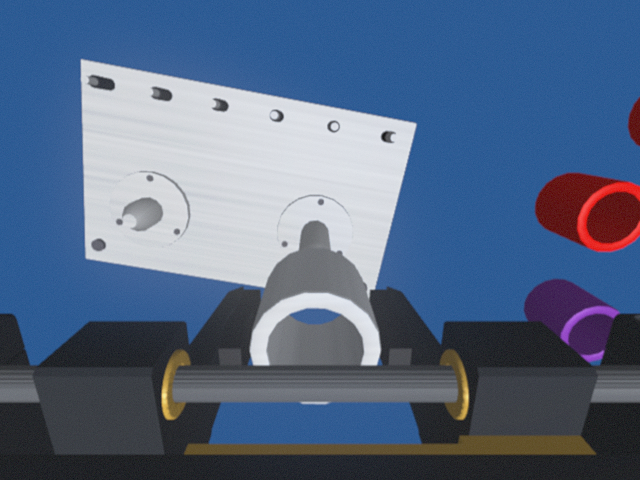

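View pics/s4.png

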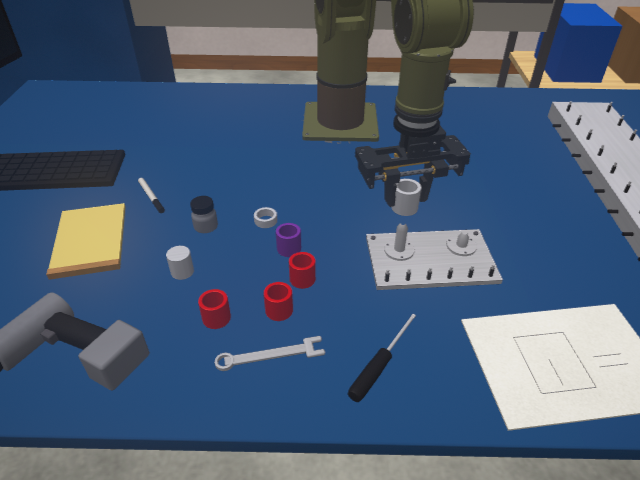

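The wrist view has the pin (315,235) in line with the sleeve (315,330). The scene view has the sleeve above and behind the pin (400,235). I'll measure the held sleeve against the pin in the fixed cameras.

```bash
python3 - <<'E'
from h import *
for f in('s4','t4'):
    s=np.load(f'pics/{f}.npz');W=cloud(s)
    print(f,'pix of rim',proj(s,[.55,.116,.17]))
    u,v=proj(s,[.55,.116,.165]).astype(int)
    A=W[max(v-35,0):v+35,u-35:u+35].reshape(-1,3)
    A=A[(abs(A[:,0]-.55)<.04)&(abs(A[:,1]-.116)<.04)]
    for lo,hi in((.166,.176),(.14,.16),(.122,.14)):
        B=A[(A[:,2]>lo)&(A[:,2]<hi)]
        if len(B)>20: print(lo,len(B),B.min(0),B.max(0),fitcirc(B[:,:2]))
s=np.load('pics/s4.npz')['img'];cv2.imwrite('pics/c4.png',cv2.resize(s[120:270,340:540],(800,600),interpolation=2)[:,:,::-1])
s=np.load('pics/w4.npz');P=cloud(s);T=s['tool_from_camera'];W=P@T[:3,:3].T+T[:3,3]
A=W[270:364,235:390].reshape(-1,3);B=A[abs(A[:,1]+.031)<.004];print('sleeve in tool',len(B),fitcirc(B[:,[0,2]]))
A=W[215:250,300:335].reshape(-1,3);B=A[(A[:,1]>.06)&(A[:,1]<.11)];print('pin in tool',len(B),B.min(0),B.max(0),fitcirc(B[:,[0,2]]))
E
```

```text
s4 pix of rim [407.6677 185.8578]
0.166 275 [0.5247 0.0761 0.166 ] [0.5748 0.156  0.1759] (array([0.5531, 0.1142]), np.float64(0.025971784016209733))
0.14 486 [0.5264 0.0762 0.1401] [0.5764 0.1552 0.16  ] (array([0.5524, 0.1142]), np.float64(0.026135017475983333))
0.122 212 [0.5458 0.0842 0.1223] [0.5758 0.1518 0.14  ] (array([0.5439, 0.1149]), np.float64(0.029035591538653076))
t4 pix of rim [225.8527 241.5408]
0.166 100 [0.5241 0.0933 0.1663] [0.5673 0.1227 0.1723] (array([0.5477, 0.114 ]), np.float64(0.02117527895503904))
0.14 44 [0.524  0.0931 0.1404] [0.5381 0.1213 0.1599] (array([0.5482, 0.115 ]), np.float64(0.023915678460920263))
0.122 39 [0.524  0.0924 0.1224] [0.5663 0.1189 0.14  ] (array([0.5455, 0.1131]), np.float64(0.020969360452783185))
sleeve in tool 4524 (array([-0.0008,  0.0001]), np.float64(0.02194822146354635))
pin in tool 631 [-0.0114  0.0619  0.0018] [0.0096 0.1099 0.0107] (array([-0.0007, -0.0003]), np.float64(0.010455235124668985))
```

View pics/c4.png

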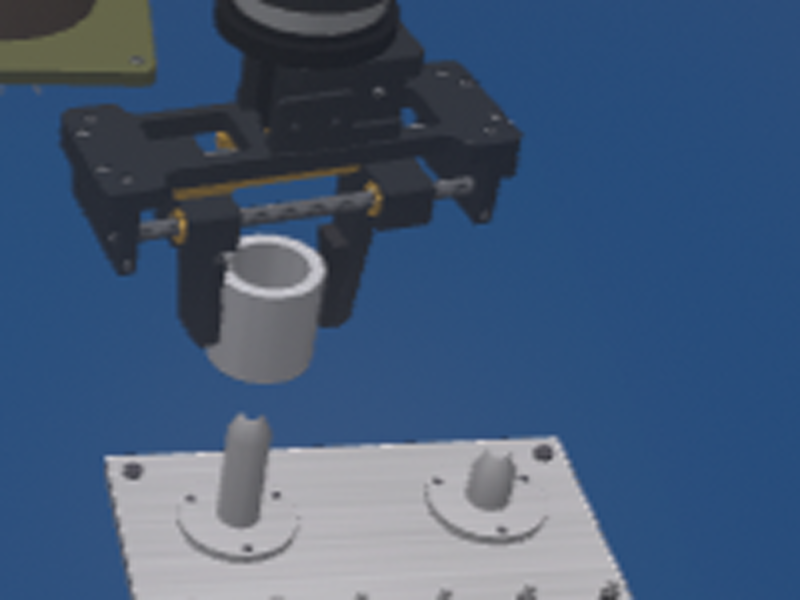

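The wrist depth puts the sleeve and pin axes within 1 mm of each other. I'll lower it onto the pin.

```bash
python3 -m inch '[[-1,5,0,0.002,0,0],[0,9,0,0,0,0],[0,11,0,0,0,0],[0,11,0,0,0,0],[0,10,0,0,0,0],[0,7,0,0,0,0],[0,4,0,0,0,0],[0,3,0,0,0,0],[0,0,0,0,0,0]]';  python3 -c "
from h import *
go([.550,.116,.0345]);s=save('wrist','w5');save('scene','s5')
s=np.load('pics/s5.npz')['img'];cv2.imwrite('pics/c5.png',cv2.resize(s[120:270,340:540],(800,600),interpolation=2)[:,:,::-1])"
```

```text
clock: 7.12
tool_pos: [0.5488, 0.1171, 0.0763]
eef_rot: [0.563, -0.429, 0.428, -0.563]
contact_force: [-0.1, -0.5, -0.7]
opening: 0.563
clk 7.1167 tcp [0.5488 0.1171 0.0763] F [-0.0698 -0.4906 -0.7246] op 49.64098704443387
delta tool mm [ 1.4277 41.8032  0.8951]
axes x [ 0.2667 -0.9638 -0.0009] y [-0.001   0.0007 -1.    ] z [ 0.9638  0.2667 -0.0008] tilt fix (tool rotvec) [ 0.0008  0.     -0.0009]
```

View pics/c5.png

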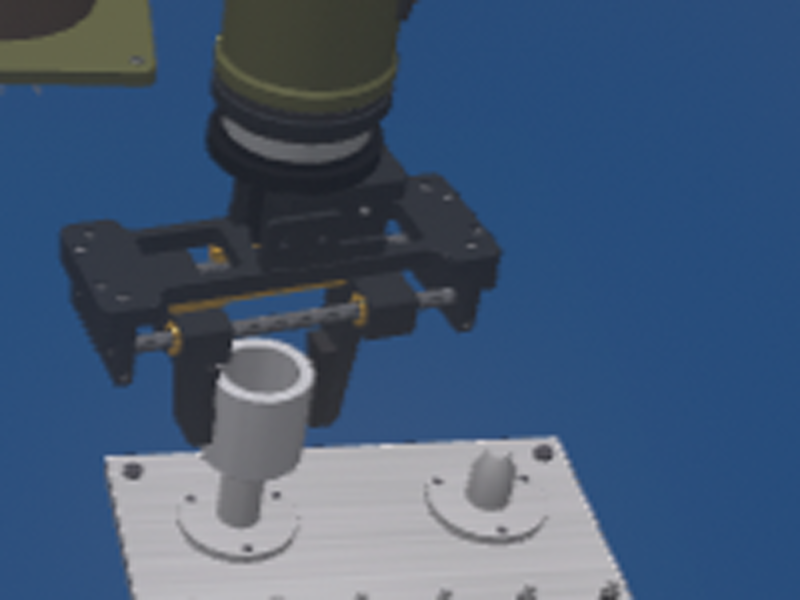

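View pics/w5.png

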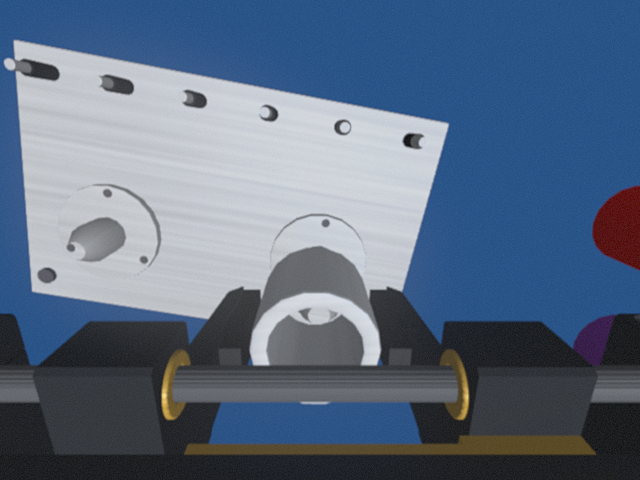

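The pin tip shows inside the bore at (318,313), with no contact force. I'll keep lowering.

```bash
python3 -m inch '[[0,3,0,0,0,0],[0,6,0,0,0,0],[0,7,0,0,0,0],[0,7,0,0,0,0],[0,5,0,0,0,0],[0,3,0,0,0,0],[0,2,0,0,0,0],[0,1,0,0,0,0],[0,1,0,0,0,0],[0,0,0,0,0,0]]';  python3 -c "
from h import *
go([.550,.116,.0345])"; python3 -m inch '[[0,1,0,0,0,0],[0,1,0,0,0,0],[0,1,0,0,0,0],[0,0,0,0,0,0]]';  python3 -c "
from h import *
go([.550,.116,.0345])"
```

```text
clock: 8.05
tool_pos: [0.5491, 0.1172, 0.0419]
eef_rot: [-0.562, 0.428, -0.428, 0.563]
contact_force: [-0.4, -0.1, -1.6]
opening: 0.563
clk 8.05 tcp [0.5491 0.1172 0.0419] F [-0.4094 -0.1148 -1.625 ] op 49.60535632507591
delta tool mm [1.3728 7.4423 0.5322]
axes x [ 0.2665 -0.9638 -0.0009] y [-0.0001  0.0009 -1.    ] z [0.9638 0.2665 0.0002] tilt fix (tool rotvec) [-0.0002  0.     -0.0009]
clock: 8.38
tool_pos: [0.5489, 0.1171, 0.0388]
eef_rot: [-0.563, 0.429, -0.428, 0.563]
contact_force: [1.0, -0.6, -1.8]
opening: 0.568
clk 8.3833 tcp [0.5489 0.1171 0.0388] F [ 0.9724 -0.5865 -1.7749] op 50.02561139967869
delta tool mm [1.3572 4.3349 0.7169]
axes x [ 0.2665 -0.9638 -0.0009] y [-0.0004  0.0009 -1.    ] z [ 0.9638  0.2665 -0.0002] tilt fix (tool rotvec) [ 0.0002 -0.     -0.0009]
```

```bash
python3 -m inch '[[0,1,0,0,0,0],[0,1,0,0,0,0],[0,1,0,0,0,0],[0,0,0,0,0,0],[0,0,0,0,0,0]]';  python3 -m inch '[[0,0.5,0,0,0,0],[0,0,0,0,0,0]]';python3 -m inch '[[0,0.5,0,0,0,0],[0,0,0,0,0,0]]'
```

```text
clock: 8.8
tool_pos: [0.549, 0.1171, 0.0359]
eef_rot: [-0.563, 0.428, -0.428, 0.563]
contact_force: [0.5, -0.1, -1.9]
opening: 0.565
clock: 8.97
tool_pos: [0.549, 0.1171, 0.0354]
eef_rot: [-0.563, 0.428, -0.428, 0.563]
contact_force: [0.6, -0.1, -2.3]
opening: 0.562
clock: 9.13
tool_pos: [0.549, 0.1172, 0.0349]
eef_rot: [-0.563, 0.428, -0.428, 0.563]
contact_force: [0.9, -0.7, -1.4]
opening: 0.564
```

```bash
python3 -m inch '[[0,0.5,0,0,0,0],[0,0,0,0,0,0]]';  python3 -m inch '[[0,0.5,0,0,0,0],[0,0,0,0,0,0]]'
```

```text
clock: 9.3
tool_pos: [0.5491, 0.1172, 0.0348]
eef_rot: [-0.562, 0.428, -0.428, 0.563]
contact_force: [-1.5, 0.1, 2.0]
opening: 0.563
clock: 9.47
tool_pos: [0.5491, 0.1172, 0.0348]
eef_rot: [-0.562, 0.428, -0.428, 0.563]
contact_force: [-2.9, -0.3, 7.2]
opening: 0.567
```

Contact came at TCP z = 34.8 mm against 34.5 mm expected, with the force rising to 7 N. The sleeve is seated, so I'll release it.

```bash
python3 -m inch '[[0,-0.4,0,0,0,0],[0,0,0,0,0,0],[0,0,0,0,0,0],[0,0,0,0,0,0],[0,0,0,0,0,0],[0,0,0,0,0,0],[0,0,0,0,0,0]]' 72 20; python3 -c "
from h import *
go([.550,.116,.0345]);save('wrist','w6')"
```

```text
clock: 10.05
tool_pos: [0.549, 0.1172, 0.0342]
eef_rot: [-0.563, 0.428, -0.428, 0.563]
contact_force: [0.3, -0.7, 0.5]
opening: 0.816
clk 10.05 tcp [0.549  0.1172 0.0342] F [ 0.344  -0.7327  0.453 ] op 71.9116643768373
delta tool mm [ 1.3954 -0.2673  0.6427]
axes x [ 0.2666 -0.9638 -0.0009] y [-0.0004  0.0009 -1.    ] z [ 0.9638  0.2666 -0.0001] tilt fix (tool rotvec) [ 0.0001  0.     -0.0009]
```

View pics/w6.png

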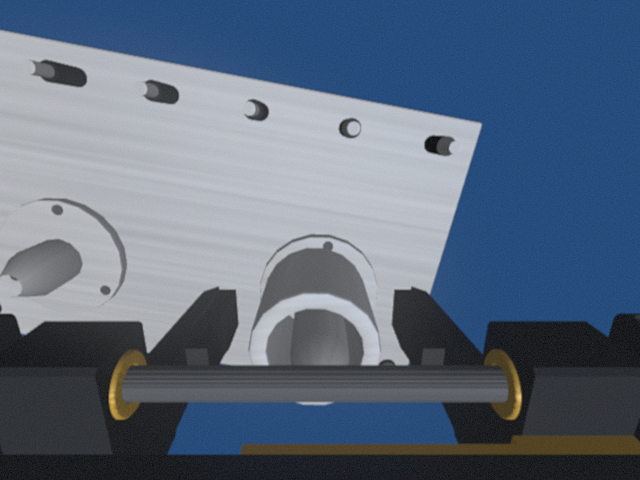

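The sleeve (315,335) stands around the pin, with both fingers clear at (235) and (395). I'll back straight up.

```bash
python3 -m inch '[[0,-4,0,0,0,0],[0,-8,0,0,0,0],[0,-14,0,0,0,0],[0,-20,0,0,0,0],[0,-20,0,0,0,0],[0,-20,0,0,0,0],[0,-20,0,0,0,0],[0,-20,0,0,0,0],[0,-14,0,0,0,0],[0,-8,0,0,0,0],[0,-4,0,0,0,0],[0,0,0,0,0,0]]'; python3 - <<'E'
from h import *
go([.550,.116,.2]);save('wrist','w7');s=save('scene','s7');save('top','t7')
cv2.imwrite('pics/c7.png',cv2.resize(s['img'][170:320,340:540],(800,600),interpolation=2)[:,:,::-1])
for f in('s7','t7'):
    s=np.load(f'pics/{f}.npz');W=cloud(s).reshape(-1,3)
    A=W[(abs(W[:,0]-.55)<.04)&(abs(W[:,1]-.116)<.04)]
    for lo,hi in((.062,.074),(.03,.06),(.075,.09)):
        B=A[(A[:,2]>lo)&(A[:,2]<hi)]
        if len(B)>10:print(f,lo,len(B),B.min(0),B.max(0),np.median(B[:,2]),fitcirc(B[:,:2]))
E
```

```text
clock: 11.1
tool_pos: [0.5493, 0.117, 0.1872]
eef_rot: [-0.562, 0.428, -0.428, 0.563]
contact_force: [-0.8, 0.0, -0.4]
opening: 0.819
clk 11.1 tcp [0.5493 0.117  0.1872] F [-0.8105  0.0142 -0.3827] op 72.18105786397862
delta tool mm [  1.1704 -12.8268   0.3738]
axes x [ 0.2665 -0.9638 -0.0009] y [ 0.0011  0.0012 -1.    ] z [0.9638 0.2665 0.0013] tilt fix (tool rotvec) [-0.0013  0.     -0.0009]
s7 0.062 286 [0.5245 0.0932 0.062 ] [0.5752 0.142  0.0738] 0.06708669307755061 (array([0.5495, 0.1176]), np.float64(0.019887825841414197))
s7 0.03 336 [0.5317 0.0928 0.0301] [0.5761 0.1423 0.0597] 0.04689038312323762 (array([0.5515, 0.1168]), np.float64(0.02193867115529175))
s7 0.075 38 [0.5467 0.108  0.0751] [0.5595 0.1238 0.0821] 0.07813905342138544 (array([0.551, 0.116]), np.float64(0.006197340986947259))
t7 0.062 200 [0.5239 0.0934 0.062 ] [0.5551 0.142  0.0739] 0.06739062520610334 (array([0.543, 0.118]), np.float64(0.017529262011750556))
t7 0.03 125 [0.5237 0.0935 0.03  ] [0.5574 0.1365 0.0597] 0.044834055002442974 (array([0.5432, 0.1155]), np.float64(0.017967328316499484))
t7 0.075 38 [0.5417 0.1072 0.0753] [0.5537 0.124  0.0843] 0.07821372565701523 (array([0.5485, 0.1162]), np.float64(0.006788683719231825))
```

View pics/c7.png

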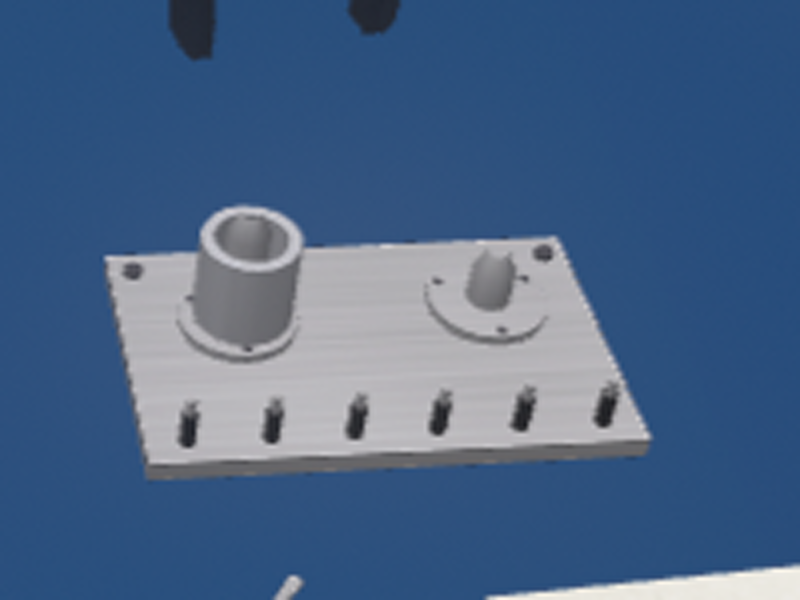

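View pics/s7.png

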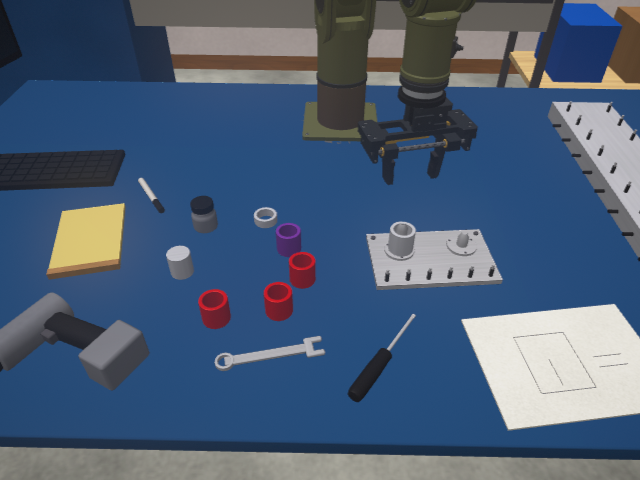

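The sleeve (402,238) sits flat on the tall pin's foot, with its top at about 0.067–0.068 m (0.068 expected). The ring and the look-alikes haven't moved, and the gripper is clear.

```bash
python3 -c "
from plant import r
print(r.finish_job())"
```

```text
the job is handed in; nothing more can be done
None
```

I picked up the aluminium sleeve, lowered it over the taller pin until it rested on the foot, let go, and backed the gripper straight up. I handed the job in at about 11 s on the robot's clock, against the 38 s limit.

- **Seating:** contact came at 34.8 mm tool height, against 34.5 mm expected, and the force at the end of the moves reached about 7 N. After release the sleeve's top measured about 67 mm, against 68 mm expected and within the cameras' 2 mm calibration.
- **Position:** the scene camera put the sleeve's axis within about 2 mm of the pin's, less than the 7 mm clearance. The top camera's fit was about 7 mm off in x. The gripper hid part of the rim from that camera, so I did not rely on it.
- **Other parts:** the short ring and the red and purple look-alikes looked unmoved in the last picture, and the gripper was about 100 mm above the pin, touching nothing.

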